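Return the short paint tin through the flap of the returns box

ROBOT

A 6-joint arm with a two-finger parallel gripper is mounted at the origin on the work surface. World frame = base frame: x ahead of the robot, y to its left, z up, the work surface at z = 0. Lengths are in mm, angles in rad, forces in N, time in s.
With the tool pointing down it reaches from about 375 to 900 mm from the base axis. Payload 3.1 kg.
Tool frame: the origin (TCP) lies midway between the tips of the shut fingers; the grasp point (between the pads) lies 19 mm behind it; z points along the fingers, y is the direction in which the jaws open and shut (so a half turn about z gives the same grasp; the last joint's range is limited). The gripper opens to 85 mm and grips with 20 to 120 N. Pads are 22 mm wide; open, the fingers measure 114 mm over their backs; the gripper's body (76 mm by 85 mm) begins 54 mm behind the grasp point. The pads swing forward as they close: fully open they stand 13 mm farther back than shut.
Start: joints at [-1.514, 0.527, 1.433, -0, 1.181, -0.178], TCP at [145.43, -607.821, 231.31] pointing down, gripper open.
Joint ranges: [-3.08, 3.08], [-0.75, 2.2], [0.22, 2.44], [-1.43, 4.57], [0, 2.65], [-2.85, 2.85]. Speed limits (rad/s): [2.79, 2.79, 3.14, 3.14, 3.14, 3.14].

INTERFACE

Orientations are given as [roll, pitch, yaw] about the fixed x, y, z axes, in that order (R = Rz(yaw) Ry(pitch) Rx(roll)).
In Python, from rig import arm gives the robot as it stands. The module is installed in compiled form; this text tells all that it offers.
- The arm moves only by the tool move_arm, never from a script. Its argument "increments" is a list of rows, each a list of 3 entries, a list of its own where there are three numbers: the shift along the tool's x, y, z scaled (see below), then the turn, a rotation vector about the tool's x, y, z scaled (see below), then the opening, from 0 (shut) to 1 (fully open). A call has 1 to 12 rows; each row is the pose to reach, as a shift and turn from the pose commanded when the call began, along the tool's axes at that moment; what a row does not reach only later rows make up. The controller multiplies each number of a shift by 1 m and each number of a turn by 45 degrees. A row lasts 1/8 s, in which the tool goes at most 62.5 mm and 10.7 degrees, less where a joint would pass 70% of its speed; a pose out of reach is approached as far as the arm can. A call with a number of a shift or a turn outside -1 to 1 is refused whole. A call with a gripper value outside its range is refused whole. The fingers move at their own pace and stop on an object; "grip_force" is the grip in N (left out, the last holds). Time passes only in rows, so rows that repeat a pose let the fingers close. It gives the time, the measured TCP pose, the force and the opening at its end, in the units of the state.
- arm.sense(): the state, without advancing time (a new reading comes with each control period).
- arm.camera(name): name is "scene" or "top" or "wrist"; returns a dict with "img" (480x640x3 uint8, red, green, blue), "fx", "fy", "cx", "cy" (pixels), "extrinsics" (4x4, takes a point from world to camera coordinates); the wrist camera has in their place "hand_eye" (4x4, takes a point from camera to tool coordinates, whose origin is the TCP and whose axes are the flange's). Camera axes: x right, y up, looking along -z (the intrinsics and any distortion apply to the point x, -y, -z); pixel columns grow to the right and rows downward; lengths in mm; the calibration is good to about 2 mm. A picture is of the moment at which its call begins: read the wrist's pose just before it. There is no depth.
- arm.sign_off(): hands the job in, once; it reports no verdict.
The state is a dict: "t": time; "q": joint angles; "qd": joint speeds; "joint_efforts": joint torques, N m; "eef_pos": TCP position; "tool_rot": TCP orientation; "ft_force": force on the tool from outside, world axes, zero at the start; "ft_torque": the same for the moment, N m; "opening": finger opening in mm.
Only numpy, scipy, OpenCV 4.12 (cv2) and the standard library are available. Lean on these libraries where they do the work, as an engineer would, in place of code of your own. Each camera call takes 0.05 s, during which the arm holds its last target.

TASK

Somebody left a jar on the deck of the returns box: lift it off and stand it upright in the shallow wooden tray. Then put the shorter of the two metal tins on the deck, push it end-on through the sprung flap until it slides down inside and the flap swings shut behind it. Leave the longer tin and everything else on the table where it is.

Things in the scene. Friction and masses are not known exactly. Their poses are not given: they have to be found in the camera images.
- doorway (a point): Doorway of the fixed wooden returns box (place and heading vary). The point is on the deck surface, 115 mm above the work surface, mid-doorway, in the plane of the shut flap. x is level and points inwards (the way to push), y across, z up. Opening 90 mm wide, 50 mm high; jambs and lintel fill x = -10 to 0 mm, out to 85 mm either side, their top 60 mm above the deck.
- flap (a joint): Steel flap in the doorway, 84 mm wide, hinged along its top edge 49 mm above the deck, swinging inwards only. 0 = hanging shut, positive = pushed inwards, up to 1.45 rad. A weak spring (about 0.4 N at its lower edge when shut, 1 to 2 N on a tin beneath it) shuts it again.
- short_tin_center (a point): Centre (half-way up) of the shorter metal tin: 115 mm long (its x axis), 56 mm wide (y), 34 mm high, about 0.25 kg, loose. Starts lying flat on the work surface, roughly lengthwise to x, near the longer tin; which of them is nearer to the robot varies.
- long_tin_center (a point): Centre of the longer tin, alike but 165 mm long (x axis), 56 mm wide, 34 mm high. Leave it alone.
- jar_center (a point): Centre (half-way up) of a clear glass jar with a plain paper band and a white lid, 54 mm diameter, 75 mm tall, about 0.16 kg, standing on the deck of the returns box in front of the flap at the start.
- tray_in (a point): Centre of the inner floor (6 mm above the work surface) of a shallow square wooden tray, 150 x 150 mm outside, walls 6 mm thick and 22 mm high, fixed; its place and yaw vary. x and y run along its sides.
- deck_center (a point): Centre of the flat open deck in front of the doorway, on its surface, 90 mm outside the doorway point; axes as there. The deck runs from 180 mm outside the doorway up to it, 170 mm wide, 115 mm above the work surface, no rails; its last 35 mm before the flap is a flush, slippery steel lip.
- slide_end (a point): Foot of the slippery steel slide inside the box, 180 mm behind the doorway at the end wall; axes as there. The slide falls inwards at 30 degrees from the doorway, under a clear roof. A tin pushed until its middle is 20 mm or more past the doorway tips and slides down by itself, so a pusher need not (and, pointing down, cannot) pass under the lintel.
- tape_roll: Bystander, leave alone: roll of tape lying flat, 100 mm diameter, 45 mm high; origin at the underside.
- glue_bottle: Bystander, leave alone: standing glue bottle, 40 mm diameter, 110 mm tall; origin at the underside.
- pot_a: Bystander, leave alone: small paint pot, 44 mm diameter, 42 mm tall, blue, beside the glue bottle; origin at the underside.
- pot_b: Bystander, leave alone: small paint pot, 44 mm diameter, 42 mm tall, red, beside the tape roll; origin at the underside.
- paintbrush: Bystander, leave alone: paintbrush lying flat, 160 mm long; origin at the underside.
- water_cup: Bystander, leave alone: open grey cup, 72 mm diameter at the rim, 85 mm tall; origin at the underside.
There are look-alikes about, which are no part of the job. Of the things like the part that bears jar_center, leave any that is purple; of the rest the larger one is meant.

How it is judged (in metres and radians):
On the way, in this order (a step that is already met when the one before it is completed fails the run):
1. the jar stands upright in the tray, let go (x of jar_center in the frame of tray_in between -0.065 and 0.065 m and y of jar_center in the frame of tray_in between -0.065 and 0.065 m and z of jar_center in the frame of tray_in below 0.045 m and angle between jar_center's own z axis and vertical below 0.15 rad and contact force between the fingers and jar below 0.1 N), for 0.2 s.
2. the short tin is in the doorway, holding the flap open (value of joint flap above 0.5 rad and x of short_tin_center in the frame of doorway between -0.055 and 0.07 m and contact force between short_tin and flap above 0.02 N), for 0.02 s.
At the end, for the whole second after the job is handed in: The short tin lies at rest on the slide inside the returns box (its centre at least 85 mm behind the doorway and below the deck's level), the flap hangs shut (within 0.08 rad), and the jar stands at rest, upright within 0.15 rad, on the floor of the tray (x of short_tin_center in the frame of doorway between 0.085 and 0.17 m and z of short_tin_center in the frame of doorway below -0.015 m and y of short_tin_center in the frame of doorway between -0.04 and 0.04 m and linear speed of each of short_tin, jar below 0.02 m/s and value of joint flap below 0.08 rad and x of jar_center in the frame of tray_in between -0.065 and 0.065 m and y of jar_center in the frame of tray_in between -0.065 and 0.065 m and z of jar_center in the frame of tray_in below 0.045 m and angle between jar_center's own z axis and vertical below 0.15 rad); the robot touches nothing.
It fails at once if the longer tin is moved more than 30 mm (distance of long_tin_center from where it was at the start of the episode above 0.03 m).
It fails at once if something else on the table is moved more than 40 mm (distance of any of tape_roll, glue_bottle, pot_a, pot_b, paintbrush, water_cup from where it was at the start of the episode above 0.04 m).
It also fails if it takes over 64 s, if anything falls off the work surface, if the arm or the gripper's body presses on something with over 40 N, if the wrist force passes 120 N, or if a joint passes its speed limit or range.

## Working session

There is one attempt and no reset: what is moved stays moved. The work goes in short steps, Python scripts to look and compute and a tool call to move; the robot and the scene stay as the last step left them, time stands still between calls to the robot, and variables do not carry over. Pictures are saved under pics/ and viewed, and the job is handed in when it is done.

Besides the shell and the picture viewer there is one more tool, called after "Call:" as name([rows], argument=value, ...), one row to a line, values as JSON. move_arm: Moves the arm, as the interface text tells. Shifts and turns lie within -1 to 1; 1 stands for 1 m of shift or 45 degrees of turn. Its arguments: {"type":"object","properties":{"increments":{"type":"array","items":{"type":"array"}},"grip_force":{"type":"number"}},"required":["increments"]}

```bash
mkdir -p pics
python3 - <<'E'
from rig import arm
import cv2,numpy as np,pickle
s=arm.sense(); print({k:np.round(v,3).tolist() if not isinstance(v,float) else v for k,v in s.items()})
for n in ["scene","top"]:
    c=arm.camera(n); cv2.imwrite(f"pics/{n}0.png",c["img"][:,:,::-1]); print(n,{k:np.round(v,3).tolist() for k,v in c.items() if k!="img"})
    pickle.dump(c,open(f"{n}0.pkl","wb"))
E
```

```text
{'t': 0.0, 'q': [-1.514, 0.528, 1.434, 0.0, 1.181, -0.178], 'qd': [-0.001, -0.001, 0.001, 0.0, -0.0, 0.0], 'joint_efforts': [-0.001, -44.235, -17.803, -0.0, 0.008, -0.0], 'eef_pos': [145.397, -607.099, 230.317], 'tool_rot': [-3.139, -0.0, 0.235], 'ft_force': [-0.42, -0.123, -0.082], 'ft_torque': [0.017, 0.02, -0.004], 'opening': 85.21340008652277}
scene {'fx': 468.85, 'fy': 468.85, 'cx': 314.721, 'cy': 247.923, 'extrinsics': [[0.874, 0.485, 0.007, -483.21], [-0.308, 0.544, 0.78, 78.869], [0.375, -0.684, 0.625, -1220.65], [0.0, 0.0, 0.0, 1.0]]}
top {'fx': 507.924, 'fy': 507.924, 'cx': 315.618, 'cy': 237.485, 'extrinsics': [[0.002, -1.0, 0.021, -17.229], [0.988, 0.005, 0.155, -561.337], [-0.155, 0.02, 0.988, -1100.077], [0.0, 0.0, 0.0, 1.0]]}
```

View pics/scene0.png

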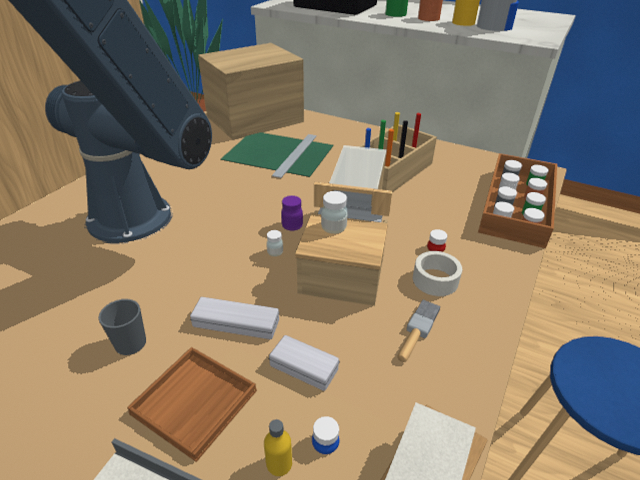

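View pics/top0.png

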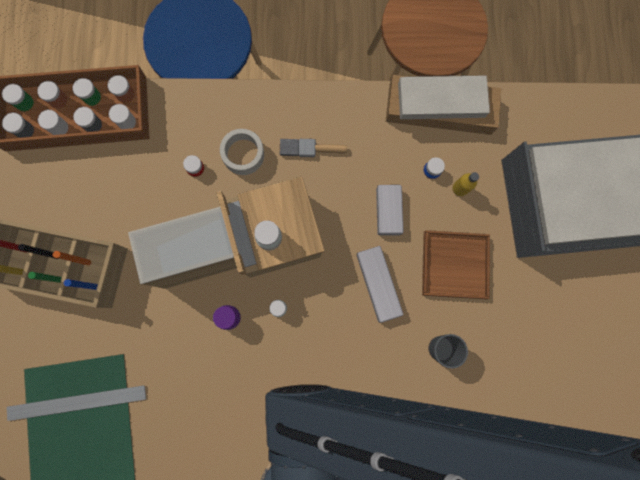

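The top view shows the box with its flap side at about (238,235), the jar on the deck at (267,234), the short tin at (390,209), the long tin at (380,285), and the tray at (456,265). The purple jar (227,317) and the small jar (278,308) are look-alikes. I'll zoom in for accurate pixels.

```bash
cat > h.py <<'E'
import numpy as np,cv2,pickle
def load(n): return pickle.load(open(n+".pkl","rb"))
def ray(c,u,v):
    E=np.array(c["extrinsics"]);R=E[:3,:3];t=E[:3,3]
    d=np.array([(u-c["cx"])/c["fx"],-(v-c["cy"])/c["fy"],-1.0])
    return -R.T@t, R.T@d
def onz(c,u,v,z):
    o,d=ray(c,u,v); return o+d*(z-o[2])/d[2]
def proj(c,P):
    E=np.array(c["extrinsics"]);p=E[:3,:3]@np.asarray(P,float)+E[:3,3]
    return np.array([c["cx"]+c["fx"]*p[0]/-p[2], c["cy"]-c["fy"]*p[1]/-p[2]])
E
python3 - <<'E'
from h import *
c=load("top0")["img"][:,:,::-1]
a=c[165:285,200:350]; cv2.imwrite("pics/z1.png",cv2.resize(a,None,fx=5,fy=5,interpolation=2))
a=c[170:330,350:500]; cv2.imwrite("pics/z2.png",cv2.resize(a,None,fx=3.75,fy=3.75,interpolation=2))
c=load("scene0")["img"][:,:,::-1]
a=c[170:310,260:420]; cv2.imwrite("pics/z3.png",cv2.resize(a,None,fx=4,fy=4,interpolation=2))
E
```

```text
(no output)
```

View pics/z1.png

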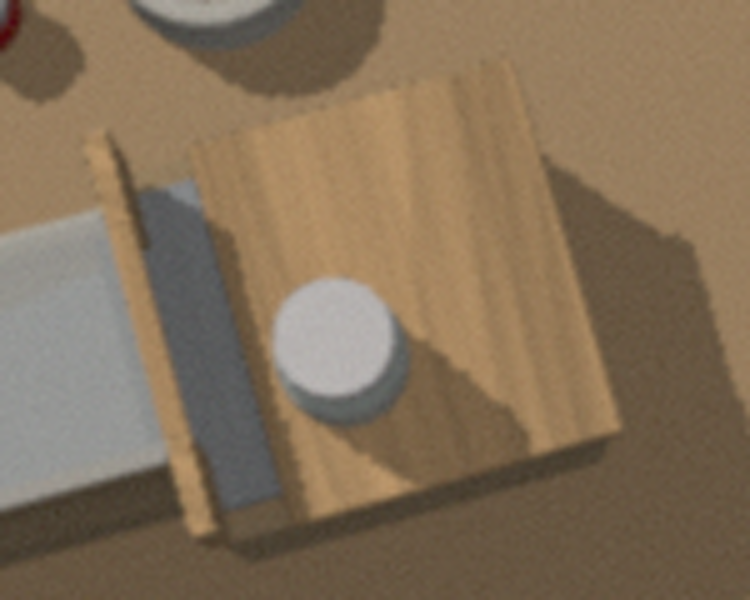

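View pics/z2.png

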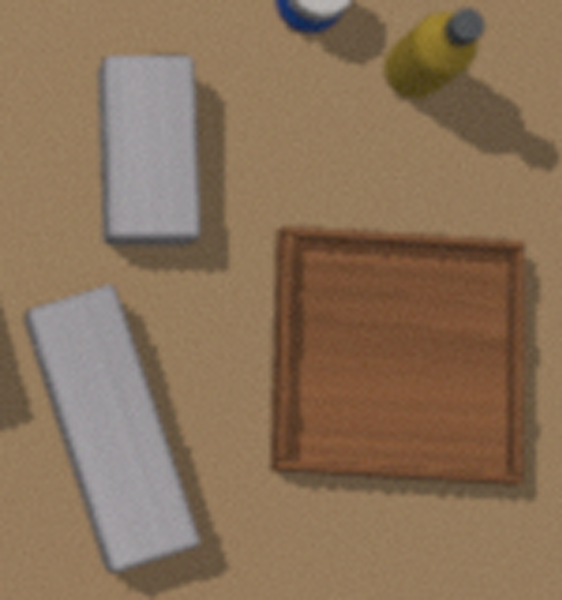

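View pics/z3.png

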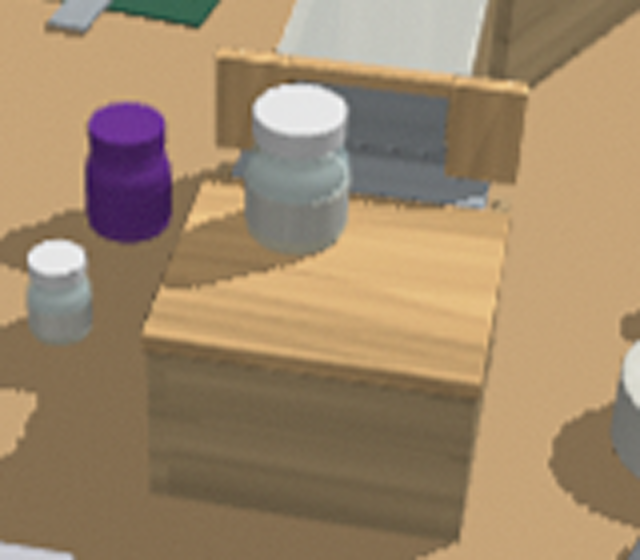

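```bash
cat > fit.py <<'E'
from h import *
from scipy.optimize import least_squares
t=load("top0"); s=load("scene0")
def Z(pts,sc,u0,v0): return [(u0+(x+.5)/sc-.5, v0+(y+.5)/sc-.5) for x,y in pts]
def fit(obs,x0,zoff=0):
    # obs: (cam,px,local xyz) ; unknown x,y,yaw
    def T(p,L): c,sn=np.cos(p[2]),np.sin(p[2]); return np.array([p[0]+c*L[0]-sn*L[1],p[1]+sn*L[0]+c*L[1],L[2]])
    f=lambda p:np.concatenate([proj(c,T(p,L))-u for c,u,L in obs])
    r=least_squares(f,x0,x_scale=[100,100,1],loss='soft_l1'); print(np.round(r.x,3),np.round(r.fun.reshape(-1,2),1).tolist()); return r.x
for n,u in [("deck",(302,182)),]: print(onz(t,*u,115))
T1=Z([(513,60),(620,430),(105,130),(215,530),(190,145),(300,520)],5,200,165)
# doorway: inward = image left = +y world-ish ; x0 yaw ~ 1.7?
L1=[(-180,-85,115),(-180,85,115),(-10,-85,175),(-10,85,175),(-35,-85,115),(-35,85,115)]
S1=Z([(478,384),(148,345),(525,92),(218,58)],4,260,170)
LS=[(-180,-85,115),(-180,85,115),(-10,-85,175),(-10,85,175)]
c0=onz(t,235,235,115)
for sg in (1,):
  m=lambda L:(L[0],-L[1],L[2])
  print("box top only"); 
  for fl in (0,1):
    g=(lambda L:L) if not fl else m
    fit([(t,u,g(L)) for u,L in zip(T1,L1)],[c0[0],c0[1],1.5])
    fit([(t,u,g(L)) for u,L in zip(T1,L1)]+[(s,u,g(L)) for u,L in zip(S1,LS)],[c0[0],c0[1],1.5])
T2=Z([(104,57),(192,57),(199,236),(107,236)],3.75,350,170)
print("short",[np.round(onz(t,*u,34),1).tolist() for u in T2])
T3=Z([(113,287),(198,542),(112,570),(27,313)],3.75,350,170)
print("long",[np.round(onz(t,*u,34),1).tolist() for u in T3])
T4=Z([(280,230),(523,243),(519,481),(274,467)],3.75,350,170)
P=np.array([onz(t,*u,22) for u in T4]);print("tray",P.round(1).tolist(),P.mean(0))
u=Z([(335,338)],5,200,165)[0]; print("jar",onz(t,*u,190))
u=Z([(300,110)],4,260,170)[0]; print("jar scene",onz(s,*u,190))
for n,u,z in [("purple",(227,317),75),("small",(278,308),50),("glue",(466,185),55),("potb",(194,166),42),("tape",(242,150),45),("cup",(451,350),85)]: print(n,onz(t,*u,z).round())
E
python3 fit.py
```

```text
[670.64309578  15.51778198 115.        ]
box top only
[552.59  163.708   1.857] [[0.1, -1.1], [1.1, 0.2], [0.3, -0.8], [0.3, 0.2], [-0.7, 0.1], [-1.6, 1.4]]
[552.998 163.752   1.861] [[-0.2, -1.5], [1.1, -0.3], [0.2, -0.9], [0.4, -0.1], [-0.9, -0.1], [-1.5, 1.2], [0.4, 0.2], [-2.7, -2.6], [0.1, 0.6], [-1.3, -0.3]]
[716.284 165.416   1.3  ] [[-0.0, 44.0], [-0.1, -104.0], [0.1, 1.8], [2.6, -155.4], [-1.0, 8.8], [-0.2, -139.6]]
[510.251 162.121   1.286] [[0.1, 143.5], [1.8, -8.9], [-2.1, 104.7], [2.4, -57.3], [-2.7, 106.4], [0.0, -46.2], [-131.5, -45.0], [4.9, 0.7], [-86.7, -23.5], [46.3, 14.0]]
short [[687.1, -158.4, 34.0], [687.5, -213.0, 34.0], [575.3, -214.5, 34.0], [575.0, -158.3, 34.0]]
long [[543.7, -161.4, 34.0], [391.0, -209.3, 34.0], [374.5, -157.8, 34.0], [527.6, -109.0, 34.0]]
tray [[581.3, -267.1, 22.0], [574.0, -417.5, 22.0], [427.9, -407.6, 22.0], [436.0, -258.8, 22.0]] [ 504.81183573 -337.74804083   22.        ]
jar [548.46599653  83.76995198 190.        ]
jar scene [550.62635216  84.35218423 190.        ]
purple [384. 174.  75.]
small [404.  67.  50.]
glue [ 683. -358.   55.]
potb [726. 264.  42.]
tape [765. 155.  45.]
cup [ 316. -301.   85.]
```

```bash
cat > go.py <<'E'
import sys; from rig import arm; from h import *
# usage: go.py x y z yaw -> shift (tool, m), turn units
s=arm.sense(); p=np.array(s["eef_pos"]); r=s["tool_rot"]
print("t",round(s["t"],2),"pos",p.round(1),"rot",np.round(r,3),"q",np.round(s["q"],2),"F",np.round(s["ft_force"],1),"open",round(s["opening"],1))
if len(sys.argv)>4:
    x,y,z,w=map(float,sys.argv[1:5]); d=np.array([x,y,z])-p
    c,n=np.cos(r[2]),np.sin(r[2])
    print("shift",np.round([(c*d[0]+n*d[1])/1e3,(n*d[0]-c*d[1])/1e3,-d[2]/1e3],4),"turn_z",round(-(w-r[2])/(np.pi/4),3))
E
python3 go.py 549 84 290 1.859
```

```text
t 0.1 pos [ 145.4 -607.2  230.4] rot [-3.14  -0.     0.235] q [-1.51  0.53  1.43  0.    1.18 -0.18] F [ 1.  -0.5 -0.7] open 85.4
shift [ 0.5533 -0.5783 -0.0596] turn_z -2.068
```

Call:
move_arm([
  [[0.05,-0.05,-0.06],[0,0,-0.2],1],
  [[0.1,-0.1,-0.06],[0,0,-0.4],1],
  [[0.25,-0.26,-0.06],[0,0,-1],1],
  [[0.25,-0.26,-0.06],[0,0,-1],1],
  [[0.25,-0.26,-0.06],[0,0,-1],1],
  [[0.4,-0.42,-0.06],[0,0,-1],1],
  [[0.4,-0.42,-0.06],[0,0,-1],1],
  [[0.4,-0.42,-0.06],[0,0,-1],1],
  [[0.4,-0.42,-0.06],[0,0,-1],1],
])

```text
t: 1.23
eef_pos: [420.6, -133.7, 291.1]
tool_rot: [3.141, 0.0, 1.02]
ft_force: [0.0, -1.0, -0.7]
opening: 85.8
```

```bash
python3 go.py 549 84 290 1.859
```

```text
t 1.23 pos [ 420.6 -133.7  291.1] rot [3.141 0.    1.02 ] q [-0.56  0.2   1.79 -0.    1.15 -0.01] F [ 0.  -1.  -0.7] open 85.8
shift [ 0.2528 -0.0046  0.0011] turn_z -1.068
```

Call:
move_arm([
  [[0.1264,-0.0023,0],[0,0,-1],1],
  [[0.253,-0.0046,0.001],[0,0,-1],1],
  [[0.253,-0.0046,0.001],[0,0,-1],1],
  [[0.253,-0.0046,0.001],[0,0,-1],1],
  [[0.253,-0.0046,0.001],[0,0,-1],1],
  [[0.253,-0.0046,0.001],[0,0,-1],1],
])

```text
t: 1.98
eef_pos: [547.7, 82.5, 289.4]
tool_rot: [-3.14, 0.0, 1.806]
ft_force: [0.3, -0.3, -0.3]
opening: 85.7
```

```bash
cat > wrist.py <<'E'
import sys; from rig import arm; from h import *
from scipy.spatial.transform import Rotation as Ro
s=arm.sense(); c=arm.camera("wrist"); n=sys.argv[1]
T=np.eye(4);T[:3,:3]=Ro.from_euler("xyz",s["tool_rot"]).as_matrix();T[:3,3]=s["eef_pos"]
c["extrinsics"]=np.linalg.inv(T@np.array(c["hand_eye"]))
pickle.dump(c,open(n+".pkl","wb"));cv2.imwrite(f"pics/{n}.png",c["img"][:,:,::-1]); print(np.round(c["hand_eye"],2).tolist(),c["fx"],c["cx"],c["cy"])
E
python3 go.py 549 84 270 1.859; python3 wrist.py w1
```

```text
t 1.98 pos [547.7  82.5 289.4] rot [-3.14   0.     1.806] q [-0.05  0.37  1.54 -0.    1.24 -0.29] F [ 0.3 -0.3 -0.3] open 85.7
shift [0.0012 0.0016 0.0194] turn_z -0.068
[[-0.0, 0.96, 0.29, 74.04], [1.0, 0.0, -0.0, -0.29], [-0.0, 0.29, -0.96, -142.84], [0.0, 0.0, 0.0, 1.0]] 334.4436477700435 319.9940503704862 241.04503928470174
```

View pics/w1.png

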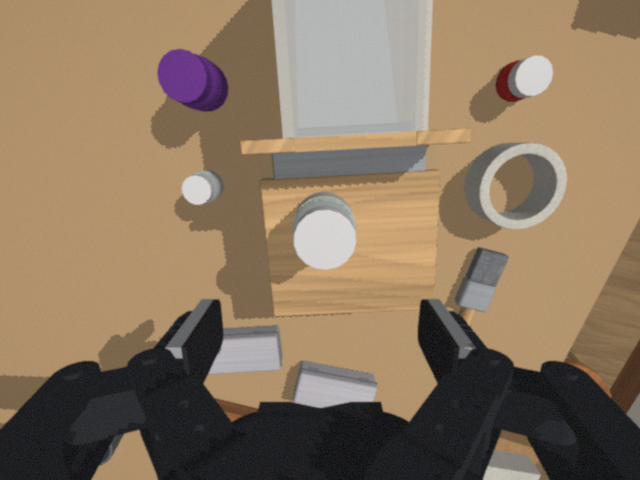

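The wrist view shows the jar lid at about (325,237), the lintel from (241,147) to (470,136), and the deck's front edge from (274,315) to (435,308). I'll cross-check against the top-camera fit.

Run:
```python
from h import *
from scipy.optimize import least_squares
w=load("w1"); print("lid",onz(w,325,237,190))
P=[(274,315,(-180,85,115)),(435,308,(-180,-85,115)),(241,152,(-10,85,175)),(470,141,(-10,-85,175)),(262,180,(-35,85,115)),(440,171,(-35,-85,115))]
def T(p,L): c,s=np.cos(p[2]),np.sin(p[2]); return [p[0]+c*L[0]-s*L[1],p[1]+s*L[0]+c*L[1],L[2]]
r=least_squares(lambda p:np.concatenate([proj(w,T(p,L))-[u,v] for u,v,L in P]),[552,164,1.86],x_scale=[100,100,1]);print(r.x,r.fun.reshape(-1,2).round(1).tolist())
for q in [(552.7,163.7,1.859)]: print([proj(w,T(q,L)).round(1).tolist() for _,_,L in P])
a=[(298,361),(376,375)]
print([onz(w,*u,34).round() for u in a])
```

```text
lid [550.07213472  86.77351819 190.        ]
[554.28775574 164.57821242   1.85792457] [[-0.4, 1.1], [-0.9, 0.8], [0.7, 1.7], [1.3, 0.2], [-2.7, -1.4], [1.3, -2.1]]
[[272.2, 316.6], [432.6, 309.1], [239.4, 154.5], [468.8, 141.8], [257.5, 179.2], [439.4, 169.3]]
[array([ 569., -141.,   34.]), array([ 681., -138.,   34.])]
```

```bash
python3 go.py 549.5 85.3 125 1.858
```

```text
t 2.02 pos [547.6  81.7 289.6] rot [-3.14   0.     1.804] q [-0.05  0.37  1.54 -0.    1.24 -0.29] F [-0.1 -0.7  0.6] open 85.4
shift [0.003  0.0027 0.1646] turn_z -0.068
```

Call:
move_arm([
  [[0.003,0.0027,0.03],[0,0,-0.068],1],
  [[0.003,0.0027,0.07],[0,0,-0.068],1],
  [[0.003,0.0027,0.11],[0,0,-0.068],1],
  [[0.003,0.0027,0.14],[0,0,-0.068],1],
  [[0.003,0.0027,0.164],[0,0,-0.068],1],
  [[0.003,0.0027,0.164],[0,0,-0.068],1],
], grip_force=30)

```text
t: 2.78
eef_pos: [548.4, 84.2, 124.7]
tool_rot: [-3.137, -0.001, 1.856]
ft_force: [0.4, 0.2, 1.1]
opening: 85.5
```

```bash
python3 go.py 549.5 85.3 125 1.858; python3 wrist.py w2
```

```text
t 2.77 pos [548.4  84.2 124.7] rot [-3.137e+00 -1.000e-03  1.856e+00] q [-0.05  0.58  1.7  -0.    0.86 -0.33] F [0.4 0.2 1.1] open 85.5
shift [ 0.0007  0.0014 -0.0003] turn_z -0.003
[[-0.0, 0.96, 0.29, 74.05], [1.0, 0.0, -0.0, -0.29], [-0.0, 0.29, -0.96, -142.84], [0.0, 0.0, 0.0, 1.0]] 334.4436477700435 319.9940503704862 241.04503928470174
```

View pics/w2.png

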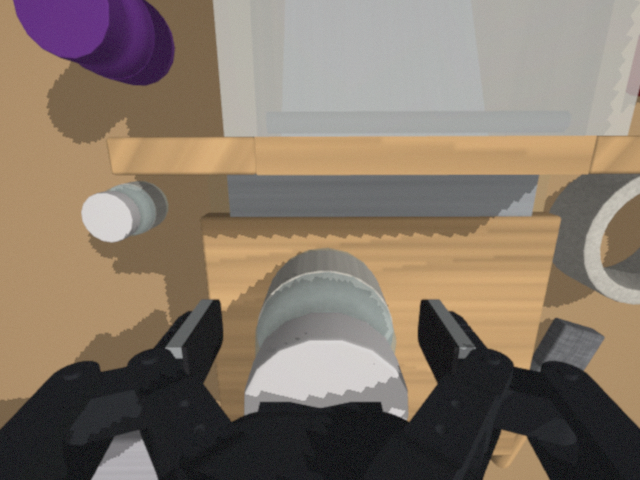

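The jar (body about column 325) sits centred between the pads (220 and 420), so I'm closing and lifting.

Call:
move_arm([
  [[0.0005,0.001,0],[0,0,0],0.2],
  [[0.0005,0.001,0],[0,0,0],0.2],
  [[0.0005,0.001,0],[0,0,0],0.2],
  [[0.0005,0.001,0],[0,0,0],0.2],
  [[0.0005,0.001,0],[0,0,0],0.2],
  [[0.0005,0.001,0],[0,0,0],0.2],
], grip_force=35)

```text
t: 3.58
eef_pos: [551.3, 86.2, 128.0]
tool_rot: [3.141, 0.002, 1.86]
ft_force: [-1.9, -0.2, 6.8]
opening: 52.7
```

Call:
move_arm([
  [[0,0,-0.02],[0,0,0],0.2],
  [[0,0,-0.06],[0,0,0],0.2],
  [[0,0,-0.1],[0,0,0],0.2],
  [[0,0,-0.125],[0,0,0],0.2],
  [[0,0,-0.125],[0,0,0],0.2],
])

```text
t: 4.2
eef_pos: [552.5, 86.8, 253.6]
tool_rot: [3.136, 0.002, 1.859]
ft_force: [0.2, 0.1, -2.4]
opening: 52.8
```

```bash
python3 go.py 504.8 -337.7 250 1.52
```

```text
t 4.2 pos [552.5  86.8 253.6] rot [3.136e+00 2.000e-03 1.859e+00] q [-0.04  0.41  1.58  0.    1.15 -0.33] F [ 0.2  0.1 -2.4] open 52.8
shift [-0.3934 -0.1665  0.0036] turn_z 0.432
```

Call:
move_arm([
  [[-0.056,-0.024,0],[0,0,0.2],0.2],
  [[-0.112,-0.048,0],[0,0,0.3],0.2],
  [[-0.168,-0.072,0],[0,0,0.43],0.2],
  [[-0.224,-0.096,0],[0,0,0.43],0.2],
  [[-0.28,-0.12,0],[0,0,0.43],0.2],
  [[-0.336,-0.142,0],[0,0,0.43],0.2],
  [[-0.38,-0.16,0],[0,0,0.43],0.2],
  [[-0.393,-0.1665,0],[0,0,0.43],0.2],
  [[-0.393,-0.1665,0],[0,0,0.43],0.2],
  [[-0.393,-0.1665,0],[0,0,0.43],0.2],
])

```text
t: 5.45
eef_pos: [503.1, -335.3, 250.4]
tool_rot: [-3.14, -0.002, 1.523]
ft_force: [0.3, 0.3, -1.7]
opening: 53.2
```

```bash
python3 go.py 504.8 -337.7 40 1.52; python3 wrist.py w3
```

```text
t 5.45 pos [ 503.1 -335.3  250.4] rot [-3.140e+00 -2.000e-03  1.523e+00] q [-0.77  0.48  1.46  0.    1.2  -0.72] F [ 0.3  0.3 -1.7] open 53.2
shift [-0.0023  0.0019  0.2104] turn_z 0.003
[[-0.0, 0.96, 0.29, 73.96], [1.0, 0.0, 0.0, -0.25], [-0.0, 0.29, -0.96, -142.84], [0.0, 0.0, 0.0, 1.0]] 334.4436477700435 319.9940503704862 241.04503928470174
```

View pics/w3.png

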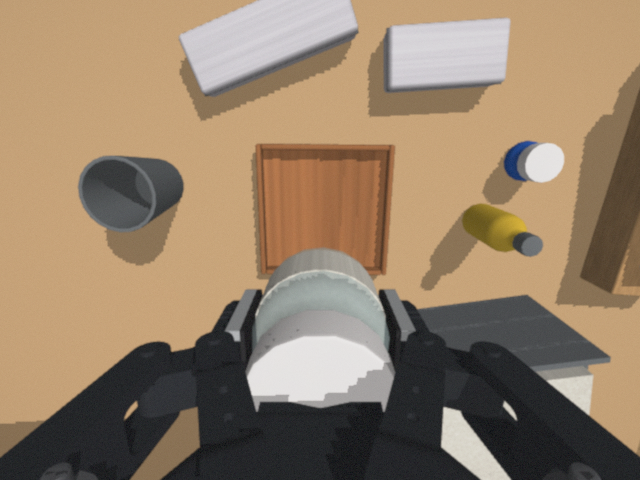

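The jar is upright in the grip. The tray rim corners are near (256,144), (394,146), (386,272) and (260,274).

```bash
python3 - <<'E'
from h import *
w=load("w3")
P=np.array([onz(w,u,v,22) for u,v in [(256,144),(394,146),(386,272),(260,274)]]);print(P.round(1).tolist(),P.mean(0))
for u,v in [(388,26),(510,19),(508,79),(386,90)]:print("short",onz(w,u,v,34).round(1))
E
python3 go.py 504.5 -336 28 1.52
```

```text
[[437.7, -262.2, 22.0], [584.7, -271.4, 22.0], [577.4, -415.7, 22.0], [427.0, -411.1, 22.0]] [ 506.68155941 -340.10292651   22.        ]
short [ 574.9 -162.1   34. ]
short [ 688.7 -161.9   34. ]
short [ 692.6 -213.3   34. ]
short [ 573.5 -217.4   34. ]
t 5.5 pos [ 503.3 -335.3  250.7] rot [-3.141e+00 -2.000e-03  1.523e+00] q [-0.77  0.48  1.46  0.    1.2  -0.73] F [ 0.1  0.3 -1.7] open 52.7
shift [-0.0007  0.0013  0.2227] turn_z 0.004
```

Call:
move_arm([
  [[-0.003,0.002,0.05],[0,0,0],0.2],
  [[-0.003,0.002,0.1],[0,0,0],0.2],
  [[-0.003,0.002,0.15],[0,0,0],0.2],
  [[-0.003,0.002,0.19],[0,0,0],0.2],
  [[-0.003,0.002,0.21],[0,0,0],0.2],
  [[-0.003,0.002,0.222],[0,0,0],0.2],
  [[-0.003,0.002,0.222],[0,0,0],0.2],
])

```text
t: 6.38
eef_pos: [505.3, -339.5, 28.8]
tool_rot: [-3.141, -0.001, 1.523]
ft_force: [0.3, 0.1, -1.7]
opening: 52.8
```

Call:
move_arm([
  [[0,0,0.003],[0,0,0],0.2],
  [[0,0,0.006],[0,0,0],0.2],
  [[0,0,0.006],[0,0,0],0.2],
])

```text
t: 6.75
eef_pos: [505.2, -340.7, 23.5]
tool_rot: [3.141, 0.0, 1.521]
ft_force: [-0.1, -0.7, -2.4]
opening: 52.6
```

```bash
python3 go.py 506 -338 22 1.52
```

```text
t 6.75 pos [ 505.2 -340.7   23.5] rot [3.141 0.    1.521] q [-0.78  0.79  1.61  0.    0.74 -0.73] F [-0.1 -0.7 -2.4] open 52.6
shift [0.0027 0.0007 0.0015] turn_z 0.001
```

Not touching the floor yet, so I'm lowering in small steps.

Call:
move_arm([
  [[0,0,0.0025],[0,0,0],0.2],
  [[0,0,0.0025],[0,0,0],0.2],
])

```text
t: 7.0
eef_pos: [505.0, -340.5, 20.5]
tool_rot: [-3.141, -0.0, 1.521]
ft_force: [0.2, 0.8, -2.1]
opening: 52.8
```

Call:
move_arm([
  [[0,0,0.0025],[0,0,0],0.2],
  [[0,0,0.0025],[0,0,0],0.2],
])

```text
t: 7.25
eef_pos: [505.3, -340.7, 19.0]
tool_rot: [3.141, 0.0, 1.521]
ft_force: [-0.8, 0.3, 4.5]
opening: 52.5
```

```bash
python3 go.py
```

```text
t 7.25 pos [ 505.3 -340.7   19. ] rot [3.141 0.    1.521] q [-0.78  0.8   1.61 -0.    0.73 -0.73] F [-0.8  0.3  4.5] open 52.5
```

The force is +4.5 N, so the jar is on the floor. Releasing.

Call:
move_arm([
  [[0,0,0],[0,0,0],0.85],
  [[0,0,0],[0,0,0],0.85],
  [[0,0,0],[0,0,0],0.85],
  [[0,0,-0.02],[0,0,0],0.85],
  [[0,0,-0.06],[0,0,0],0.85],
  [[0,0,-0.11],[0,0,0],0.85],
  [[0,0,-0.16],[0,0,0],1],
  [[0,0,-0.2],[0,0,0],1],
  [[0,0,-0.2],[0,0,0],1],
])

```text
t: 8.38
eef_pos: [507.0, -342.2, 223.7]
tool_rot: [3.134, 0.007, 1.521]
ft_force: [0.5, -0.2, -0.3]
opening: 85.1
```

```bash
python3 go.py 631.5 -187 200 0.0;python3 wrist.py w4;python3 - <<'E'
from rig import arm
import cv2,pickle
c=arm.camera("top"); cv2.imwrite("pics/top1.png",c["img"][:,:,::-1]);pickle.dump(c,open("top1.pkl","wb"))
E
```

```text
t 8.38 pos [ 507.  -342.2  223.7] rot [3.134 0.007 1.521] q [-0.78  0.51  1.48  0.    1.13 -0.73] F [ 0.5 -0.2 -0.3] open 85.1
shift [0.1612 0.1167 0.0237] turn_z 1.937
[[-0.0, 0.96, 0.29, 73.96], [1.0, 0.0, 0.0, -0.25], [-0.0, 0.29, -0.96, -142.84], [0.0, 0.0, 0.0, 1.0]] 334.4436477700435 319.9940503704862 241.04503928470174
```

View pics/w4.png

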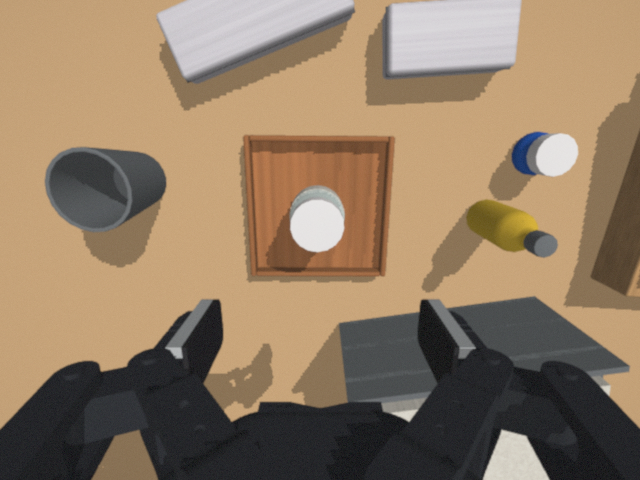

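The jar stands upright in the tray (lid at (317,225)). Next is the short tin.

Call:
move_arm([
  [[0.04,0.03,0],[0,0,0.25],1],
  [[0.08,0.06,0],[0,0,0.5],1],
  [[0.12,0.09,0.01],[0,0,0.75],1],
  [[0.161,0.1167,0.02],[0,0,1],1],
  [[0.161,0.1167,0.02],[0,0,1],1],
  [[0.161,0.1167,0.02],[0,0,1],1],
])

```text
t: 9.22
eef_pos: [628.6, -185.3, 196.7]
tool_rot: [-3.139, 0.002, 0.738]
ft_force: [-0.8, 0.9, -0.2]
opening: 85.3
```

```bash
python3 go.py 631.5 -187 200 0.01
```

```text
t 9.22 pos [ 628.6 -185.3  196.7] rot [-3.139e+00  2.000e-03  7.380e-01] q [-0.46  0.61  1.38 -0.    1.15  0.38] F [-0.8  0.9 -0.2] open 85.3
shift [ 0.001   0.0032 -0.0033] turn_z 0.926
```

Call:
move_arm([
  [[0.001,0.003,0],[0,0,0.25],1],
  [[0.001,0.003,0],[0,0,0.5],1],
  [[0.001,0.003,0],[0,0,0.75],1],
  [[0.001,0.003,0],[0,0,0.926],1],
  [[0.001,0.003,0],[0,0,0.926],1],
  [[0.001,0.003,0],[0,0,0.926],1],
])

```text
t: 9.98
eef_pos: [631.8, -188.0, 198.1]
tool_rot: [3.142, 0.0, 0.01]
ft_force: [0.4, 1.0, -0.3]
opening: 85.5
```

```bash
python3 go.py 631.5 -187 60 0.01; python3 wrist.py w5
```

```text
t 9.97 pos [ 631.8 -188.   198.1] rot [3.142 0.    0.01 ] q [-0.46  0.61  1.37 -0.    1.16  1.1 ] F [ 0.4  1.  -0.3] open 85.5
shift [-0.0003 -0.0011  0.1381] turn_z -0.0
[[-0.0, 0.96, 0.29, 73.88], [1.0, 0.0, 0.0, 0.16], [0.0, 0.29, -0.96, -142.84], [0.0, 0.0, 0.0, 1.0]] 334.4436477700435 319.9940503704862 241.04503928470174
```

View pics/w5.png

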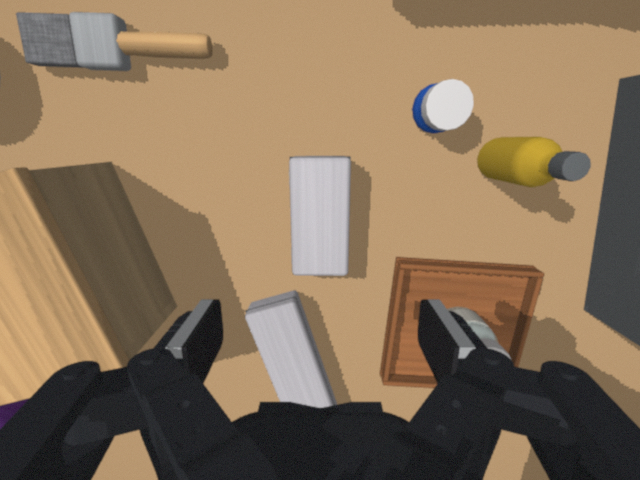

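The short tin is centred between the pads, with corners (291,157), (350,156), (348,274) and (293,274).

Run:
```python
from h import *
w=load("w5")
P=np.array([onz(w,u,v,34) for u,v in [(291,157),(350,156),(348,274),(293,274)]]);print(P.round(1).tolist(),P.mean(0))
```

```text
[[690.4, -161.7, 34.0], [691.7, -214.3, 34.0], [578.5, -216.4, 34.0], [578.0, -162.0, 34.0]] [ 634.65601916 -188.58203731   34.        ]
```

Call:
move_arm([
  [[0.001,0,0.05],[0,0,0],1],
  [[0.001,0,0.1],[0,0,0],1],
  [[0.001,0,0.15],[0,0,0],1],
  [[0.001,0,0.18],[0,0,0],1],
  [[0.001,0,0.19],[0,0,0],1],
  [[0.001,0,0.192],[0,0,0],1],
])

```text
t: 10.78
eef_pos: [633.6, -187.2, 6.2]
tool_rot: [3.141, -0.0, 0.009]
ft_force: [-0.2, 0.5, 0.4]
opening: 85.4
```

Call:
move_arm([
  [[0,0,0],[0,0,0],0.3],
  [[0,0,0],[0,0,0],0.3],
  [[0,0,0],[0,0,0],0.3],
  [[0,0,0],[0,0,0],0.3],
  [[0,0,0],[0,0,0],0.3],
], grip_force=50)

```text
t: 11.4
eef_pos: [634.6, -187.6, 8.0]
tool_rot: [3.14, -0.003, 0.009]
ft_force: [-0.3, 0.4, 7.4]
opening: 55.1
```

```bash
python3 go.py
```

```text
t 11.4 pos [ 634.6 -187.6    8. ] rot [ 3.14e+00 -3.00e-03  9.00e-03] q [-0.46  0.86  1.47  0.    0.81  1.11] F [-0.3  0.4  7.4] open 55.1
```

Call:
move_arm([
  [[0,0,-0.05],[0,0,0],0.3],
  [[0,0,-0.1],[0,0,0],0.3],
  [[0,0,-0.15],[0,0,0],0.3],
  [[0,0,-0.2],[0,0,-0.2],0.3],
  [[0,0,-0.22],[0,0,-0.4],0.3],
  [[0,-0.05,-0.22],[0,0,-0.6],0.3],
  [[-0.02,-0.1,-0.22],[0,0,-0.8],0.3],
  [[-0.03,-0.15,-0.22],[0,0,-1],0.3],
  [[-0.03,-0.15,-0.22],[0,0,-1],0.3],
  [[-0.03,-0.15,-0.22],[0,0,-1],0.3],
])

```text
t: 12.65
eef_pos: [602.0, -37.2, 226.1]
tool_rot: [3.141, 0.0, 0.794]
ft_force: [-0.1, -1.3, -2.0]
opening: 55.2
```

```bash
python3 go.py 580.5 73.1 220 1.858
```

```text
t 12.65 pos [602.  -37.2 226.1] rot [3.141 0.    0.794] q [-0.25  0.5   1.5  -0.    1.14  0.53] F [-0.1 -1.3 -2. ] open 55.2
shift [ 0.0636 -0.0927  0.0061] turn_z -1.354
```

Call:
move_arm([
  [[0.02,-0.03,0],[0,0,-0.25],0.3],
  [[0.04,-0.06,0],[0,0,-0.5],0.3],
  [[0.05,-0.08,0],[0,0,-0.75],0.3],
  [[0.0636,-0.0927,0.005],[0,0,-1],0.3],
  [[0.0636,-0.0927,0.005],[0,0,-1],0.3],
  [[0.0636,-0.0927,0.005],[0,0,-1],0.3],
])

```text
t: 13.4
eef_pos: [581.1, 71.6, 221.1]
tool_rot: [3.141, 0.001, 1.576]
ft_force: [-0.0, -0.4, -2.4]
opening: 55.1
```

Call:
move_arm([
  [[0,0,0],[0,0,-0.2],0.3],
  [[0,0,0],[0,0,-0.354],0.3],
  [[0,0,0],[0,0,-0.354],0.3],
  [[0,0,0],[0,0,-0.354],0.3],
])

```text
t: 13.9
eef_pos: [580.8, 72.3, 221.2]
tool_rot: [3.141, 0.0, 1.854]
ft_force: [0.1, 0.3, -2.5]
opening: 54.8
```

```bash
python3 go.py 580.5 73.1 130 1.858; python3 wrist.py w6
```

```text
t 13.9 pos [580.8  72.3 221.2] rot [3.141 0.    1.854] q [-0.07  0.49  1.55 -0.    1.11 -0.35] F [ 0.1  0.3 -2.5] open 54.8
shift [ 0.0009 -0.0001  0.0912] turn_z -0.005
[[-0.0, 0.96, 0.29, 74.05], [1.0, 0.0, -0.0, -0.29], [-0.0, 0.29, -0.96, -142.84], [0.0, 0.0, 0.0, 1.0]] 334.4436477700435 319.9940503704862 241.04503928470174
```

View pics/w6.png

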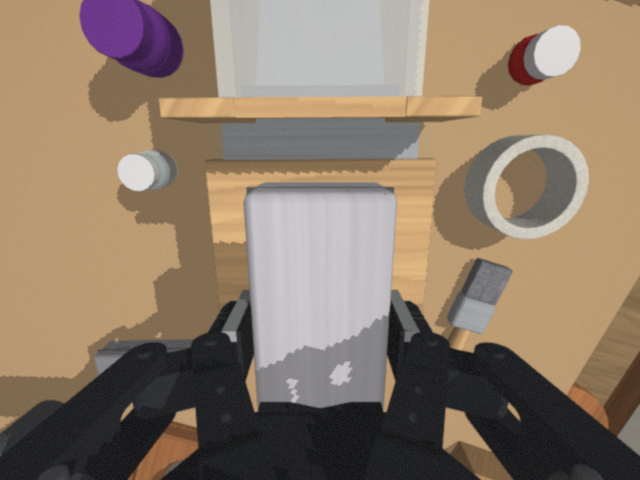

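The tin (columns 246–395) is centred on the doorway (lintel columns 160–481) and parallel to it. Lowering to the deck.

Call:
move_arm([
  [[0.001,0,0.04],[0,0,-0.005],0.3],
  [[0.001,0,0.075],[0,0,-0.005],0.3],
  [[0.001,0,0.09],[0,0,-0.005],0.3],
  [[0.001,0,0.094],[0,0,-0.005],0.3],
  [[0.001,0,0.094],[0,0,-0.005],0.3],
])

```text
t: 14.58
eef_pos: [581.2, 73.9, 127.9]
tool_rot: [3.14, 0.001, 1.861]
ft_force: [0.5, -0.9, -1.7]
opening: 55.1
```

Call:
move_arm([
  [[0,0,0.002],[0,0,0],0.3],
  [[0,0,0.002],[0,0,0],0.3],
])

```text
t: 14.82
eef_pos: [580.7, 74.0, 125.9]
tool_rot: [3.14, 0.001, 1.861]
ft_force: [0.0, 0.6, -1.7]
opening: 54.9
```

Call:
move_arm([
  [[0,0,0.002],[0,0,0],0.3],
  [[0,0,0.002],[0,0,0],0.3],
])

```text
t: 15.08
eef_pos: [580.3, 74.0, 123.2]
tool_rot: [3.142, -0.0, 1.861]
ft_force: [-0.3, 0.2, -1.9]
opening: 55.5
```

```bash
python3 go.py
```

```text
t 15.07 pos [580.3  74.  123.2] rot [ 3.142 -0.     1.861] q [-0.06  0.62  1.63  0.    0.89 -0.35] F [-0.3  0.2 -1.9] open 55.5
```

Call:
move_arm([
  [[0,0,0.002],[0,0,0],0.3],
  [[0,0,0.002],[0,0,0],0.3],
])

```text
t: 15.32
eef_pos: [580.3, 74.0, 123.0]
tool_rot: [3.141, 0.0, 1.861]
ft_force: [-4.0, -1.1, 9.1]
opening: 55.2
```

```bash
python3 go.py
```

```text
t 15.32 pos [580.3  74.  123. ] rot [3.141 0.    1.861] q [-0.06  0.62  1.63 -0.    0.89 -0.35] F [-4.  -1.1  9.1] open 55.2
```

Call:
move_arm([
  [[0,0,-0.001],[0,0,0],1],
  [[0,0,-0.001],[0,0,0],1],
  [[0,0,-0.001],[0,0,0],1],
  [[0,0,-0.03],[0,0,0],1],
  [[0,0,-0.07],[0,0,0],1],
  [[0,0,-0.07],[0,0,0],1],
  [[-0.04,0,-0.07],[0,0,0],0.3],
  [[-0.082,0,-0.07],[0,0,0],0.3],
  [[-0.082,0,-0.07],[0,0,0],0.3],
  [[-0.082,0,-0.07],[0,0,0],0.3],
])

```text
t: 16.58
eef_pos: [602.8, -4.2, 190.0]
tool_rot: [-3.139, -0.002, 1.861]
ft_force: [1.0, 0.1, 0.3]
opening: 25.9
```

```bash
python3 go.py; python3 wrist.py w7;  python3 - <<'E'
from h import *
w=load("w7")
E
```

```text
t 16.57 pos [602.8  -4.2 190. ] rot [-3.139e+00 -2.000e-03  1.861e+00] q [-0.19  0.55  1.53  0.    1.07 -0.48] F [1.  0.1 0.3] open 25.9
[[-0.0, 0.96, 0.29, 74.05], [1.0, 0.0, -0.0, -0.29], [-0.0, 0.29, -0.96, -142.84], [0.0, 0.0, 0.0, 1.0]] 334.4436477700435 319.9940503704862 241.04503928470174
```

View pics/w7.png

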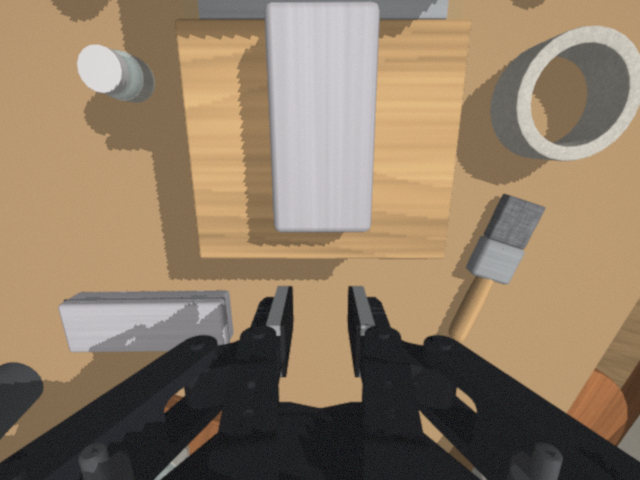

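The tin lies square on the deck, its rear end at row 231. Working out the clearance before the descent.

Run:
```python
from h import *
w=load("w7"); D=np.array([553.6,164.2]);d=np.array([np.cos(1.858),np.sin(1.858)]);n=np.array([-d[1],d[0]])
for u,v,z in [(276,231,149),(371,231,149),(268,5,149),(378,4,149),(201,257,115),(445,257,115)]:
    p=onz(w,u,v,z)[:2]-D; print(np.round([p@d,p@n],1))
p=np.array([602.8,-4.2])-D; print("tcp",p@d,p@n)
```

```text
[-151.3   26. ]
[-151.1  -28.1]
[-40.5  25.9]
[-40.  -26.2]
[-179.2   83.2]
[-178.7  -85.3]
tcp -175.43925300946955 0.5181732136250876
```

Call:
move_arm([
  [[0,0,0.03],[0,0,0],0.3],
  [[0,0,0.055],[0,0,0],0.3],
  [[0,0,0.064],[0,0,0],0.3],
  [[0,0,0.064],[0,0,0],0.3],
  [[0.01,0,0.064],[0,0,0],0.3],
  [[0.02,0,0.064],[0,0,0],0.3],
  [[0.03,0,0.064],[0,0,0],0.3],
  [[0.04,0,0.064],[0,0,0],0.3],
  [[0.05,0,0.064],[0,0,0],0.3],
  [[0.06,0,0.064],[0,0,0],0.3],
  [[0.065,0,0.064],[0,0,0],0.3],
])

```text
t: 18.0
eef_pos: [585.4, 57.9, 127.3]
tool_rot: [3.141, 0.001, 1.862]
ft_force: [1.5, -4.5, 2.2]
opening: 25.6
```

```bash
python3 go.py; python3 wrist.py w8
```

```text
t 18.0 pos [585.4  57.9 127.3] rot [3.141e+00 1.000e-03 1.862e+00] q [-0.09  0.61  1.62 -0.    0.91 -0.38] F [ 1.5 -4.5  2.2] open 25.6
[[-0.0, 0.96, 0.29, 74.05], [1.0, 0.0, -0.0, -0.29], [-0.0, 0.29, -0.96, -142.84], [0.0, 0.0, 0.0, 1.0]] 334.4436477700435 319.9940503704862 241.04503928470174
```

View pics/w8.png

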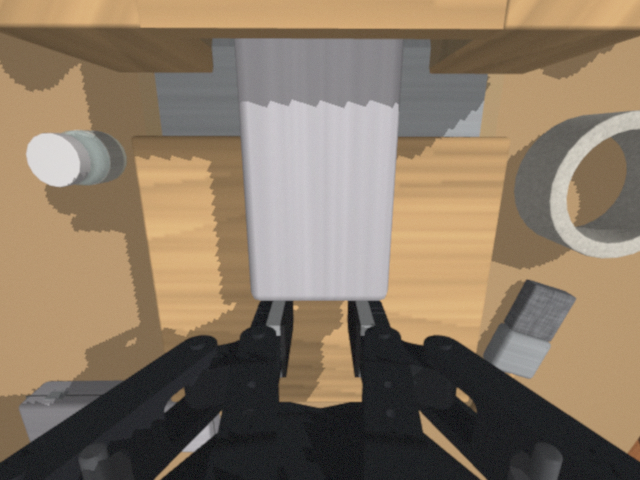

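The tin (columns 236–402) is entering the doorway (columns 213–430) squarely. Pushing on.

Call:
move_arm([
  [[0.01,0,0],[0,0,0],0.3],
  [[0.02,0,0],[0,0,0],0.3],
  [[0.03,0,0],[0,0,0],0.3],
  [[0.04,0,0],[0,0,0],0.3],
  [[0.05,0,0],[0,0,0],0.3],
  [[0.06,0,0],[0,0,0],0.3],
  [[0.07,0,0],[0,0,0],0.3],
  [[0.078,0,0],[0,0,0],0.3],
  [[0.084,0,0],[0,0,0],0.3],
  [[0.084,0,0],[0,0,0],0.3],
])

```text
t: 19.3
eef_pos: [560.9, 138.6, 127.1]
tool_rot: [-3.142, 0.0, 1.862]
ft_force: [0.1, 0.4, -0.1]
opening: 25.4
```

```bash
python3 go.py; python3 wrist.py w9;python3 - <<'E'
from rig import arm
import cv2,pickle
c=arm.camera("scene"); cv2.imwrite("pics/scene2.png",c["img"][:,:,::-1])
E
```

```text
t 19.3 pos [560.9 138.6 127.1] rot [-3.142  0.     1.862] q [ 0.05  0.6   1.65 -0.    0.89 -0.24] F [ 0.1  0.4 -0.1] open 25.4
[[-0.0, 0.96, 0.29, 74.05], [1.0, 0.0, -0.0, -0.29], [-0.0, 0.29, -0.96, -142.84], [0.0, 0.0, 0.0, 1.0]] 334.4436477700435 319.9940503704862 241.04503928470174
```

View pics/w9.png

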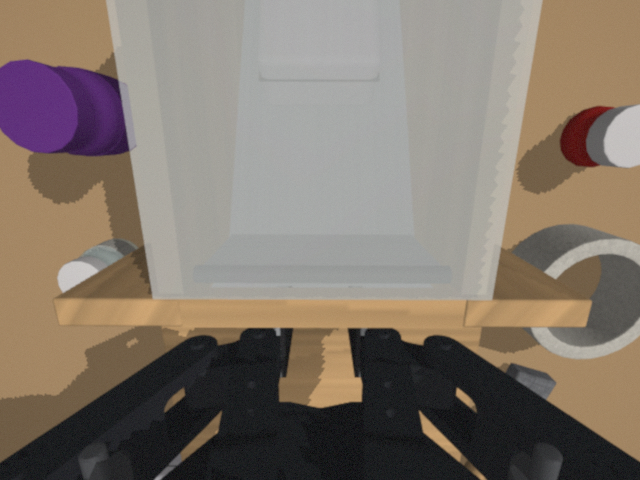

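View pics/scene2.png

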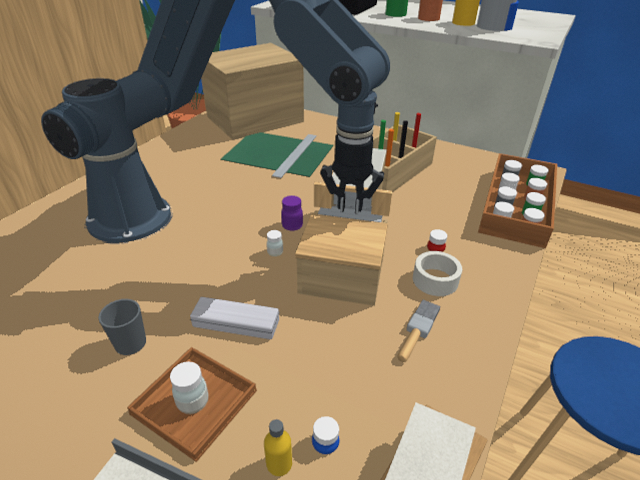

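The tin has slid down (rear end at about (320,75)). I'll back off and check.

Call:
move_arm([
  [[-0.02,0,0],[0,0,0],0.3],
  [[-0.04,0,-0.02],[0,0,0],0.3],
  [[-0.06,0,-0.07],[0,0,0],0.3],
  [[-0.1,0,-0.12],[0,0,0],0.3],
  [[-0.14,0,-0.15],[0,0,0],0.3],
  [[-0.18,0,-0.15],[0,0,0],0.3],
  [[-0.2,0,-0.15],[0,0,0],0.3],
  [[-0.2,0,-0.15],[0,0,0],0.3],
  [[-0.2,0,-0.15],[0,0,0],0.3],
  [[-0.2,0,-0.15],[0,0,0],0.3],
])

```text
t: 20.65
eef_pos: [617.8, -51.9, 276.7]
tool_rot: [-3.141, -0.001, 1.863]
ft_force: [0.2, 0.2, 0.2]
opening: 25.4
```

```bash
python3 go.py; python3 wrist.py w10;python3 - <<'E'
from rig import arm
import cv2,pickle,numpy as np
c=arm.camera("scene");a=cv2.resize(c["img"][170:310,260:420,::-1],None,fx=2.4,fy=2.4,interpolation=2)
d=arm.camera("top")
pickle.dump(d,open("top2.pkl","wb"))
b=cv2.resize(d["img"][200:300,120:250,::-1],(400,336))
cv2.imwrite("pics/fin.png",np.hstack([a,b])); cv2.imwrite("pics/top2.png",d["img"][:,:,::-1])
E
```

```text
t 20.65 pos [617.8 -51.9 276.7] rot [-3.141e+00 -1.000e-03  1.863e+00] q [-0.26  0.48  1.39  0.    1.28 -0.56] F [0.2 0.2 0.2] open 25.4
[[-0.0, 0.96, 0.29, 74.06], [1.0, 0.0, -0.0, -0.29], [-0.0, 0.29, -0.96, -142.84], [0.0, 0.0, 0.0, 1.0]] 334.4436477700435 319.9940503704862 241.04503928470174
```

View pics/w10.png

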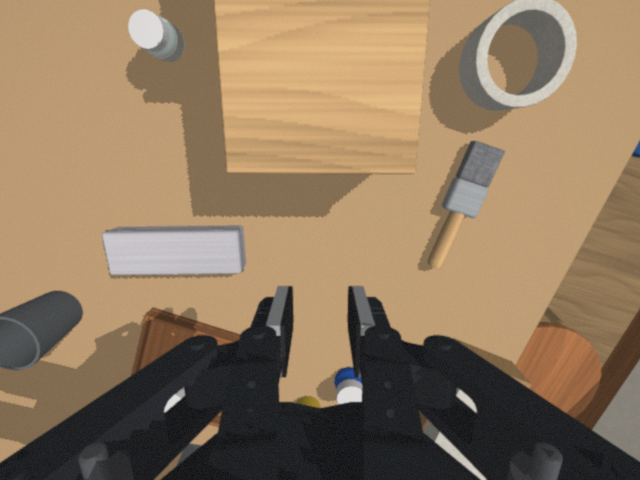

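View pics/fin.png

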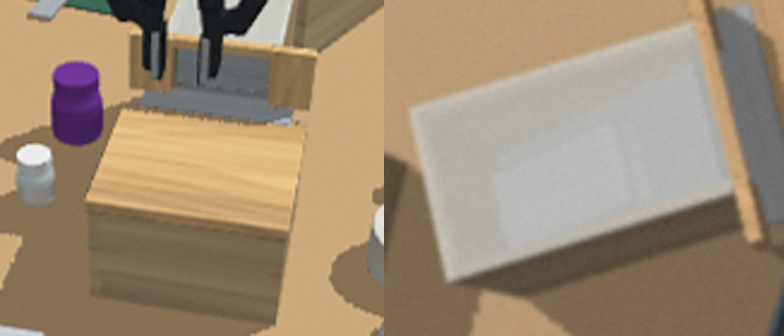

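View pics/top2.png

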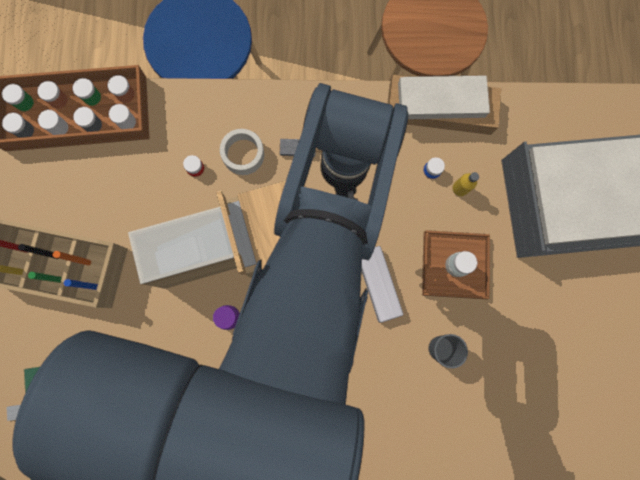

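Run:
```python
from h import *
w=load("top2"); D=np.array([553.6,164.2]);d=np.array([np.cos(1.858),np.sin(1.858)]);n=np.array([-d[1],d[0]])
for z in (50,75):
  for x,y in [(567,185),(495,170),(632,125),(640,205),(505,250)]:
    p=onz(w,120+(x-384)*130/400,200+y*100/336,z)[:2]-D; print(z,np.round([p@d,p@n],1))
```

```text
50 [126.8  -1.9]
50 [174. -26.]
50 [ 72.2 -27.8]
50 [79.9 25.5]
50 [179.6  27.4]
75 [121.8   2.7]
75 [167.8 -20.8]
75 [ 68.3 -22.6]
75 [75.9 29.6]
75 [173.3  31.4]
```

The tin's centre is about 124 mm behind the doorway and centred across it. The jar is upright in the tray and the arm is clear. Handing in.

Run:
```python
from rig import arm
print(arm.sign_off())
```

```text
the job is handed in; nothing more can be done
None
```

I moved the jar off the deck into the tray. The short tin went onto the deck and was pushed end-on through the flap until it slid down inside. I handed the job in at about 21 s; no verdict is reported.

- **Jar:** the last pictures show it standing upright near the middle of the tray.
- **Short tin:** the last top view puts its centre about 122–127 mm behind the doorway and within about 3 mm of the middle across. I measured this once and did not check its speed or height directly.
- **Flap:** it looks shut in the scene view, but I judged that by eye and did not measure its angle.
- **Other objects:** the longer tin and bystanders look unmoved by eye. The arm hid part of the last top view.
- **Arm:** it was clear of everything, with about 0 N on the wrist at the last reading. The largest wrist force I read was about 9 N, when the tin touched the deck.

No check failed. The camera views disagreed by 2–4 mm on object positions, which was small enough for the grasps and the push.

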